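# Hold the condenser arm level over its post

### The arm

A 6-joint arm with a two-finger parallel gripper is mounted at the origin on the work surface. World frame = base frame: x ahead of the robot, y to its left, z up, the work surface at z = 0. Lengths are in m, angles in rad, forces in N, time in s.
With the tool pointing down it reaches from about 0.375 to 0.9 m from the base axis. Payload 3.1 kg.
Tool frame: the origin (TCP) lies between the finger pads; the fingertips stand 11 mm ahead of it and the grasp point (between the pads) lies 8 mm behind it; z points along the fingers, y is the line along which they close (so a half turn about z gives the same grasp; the last joint's range is limited). The gripper opens to 87 mm and grips with 3 to 60 N. Pads are 19 mm wide; open, the fingers measure 117 mm over their backs; the gripper's body (75 mm by 190 mm) begins 51 mm behind the grasp point.
Start: joints at [1.032, 0.527, 1.433, -0, 1.181, -0.178], TCP at [0.221, 0.585, 0.196] pointing down, gripper open.
Joint ranges: [-3.08, 3.08], [-0.75, 2.2], [0.22, 2.44], [-1.43, 4.57], [0, 2.65], [-2.85, 2.85]. Speed limits (rad/s): [2.79, 2.79, 3.14, 3.14, 3.14, 3.14].

### API

Orientations are given as a unit quaternion [x, y, z, w].
In Python, from rig import get_obs, camera, hand_in gives the robot as it stands.
- The arm moves only by the shell command python3 -m pendant 'ROWS' [FORCE]. ROWS is JSON, a list that holds one entry, the list of rows, each a list of 7 numbers: the shift along the tool's x, y, z in m, then the turn, a rotation vector about the tool's x, y, z in degrees, then the opening, from 0 (shut) to 1 (fully open). In form: [[[x, y, z, ax, ay, az, fingers], ...]]. A call has exactly 5 rows; each row shifts and turns the commanded pose from where the row before left it, along the tool's axes as they then stand; what a row does not reach is not made up. A row lasts 1/8 s, in which the tool goes at most 62.5 mm and 10.7 degrees, less where a joint would pass 70% of its speed; a pose out of reach is approached as far as the arm can. A call with a gripper value outside its range is refused whole. The fingers move at their own pace and stop on an object; FORCE is the grip in N (left out, the last holds). Time passes only in rows, so rows that do not move let the fingers close, or fill a call up. It gives the time, the measured TCP pose, the force, the opening and the grip force at its end, in the units of the state.
- get_obs(): the state, without advancing time (a new reading comes with each control period).
- camera(name): name is "side" or "top" or "wrist"; returns a dict with "img" (400x640x3 uint8, red, green, blue), "intrinsics" (3x3 intrinsics, pixels), "k1" (the pictures are not rectified: a ray, as slopes to the right and down, at radius r is drawn at 1 + k1 r^2 times it, then the intrinsics apply), "R" (3x3) and "t" (3): a world point X has camera coordinates R X + t; the wrist camera has in their place "T_tool_cam" (4x4, takes a point from camera to tool coordinates, whose origin is the TCP and whose axes are the flange's). Camera axes: x right, y down, z forward; pixel columns grow to the right and rows downward; lengths in m; the calibration is good to about 2 mm. A picture is of the moment at which its call begins: read the wrist's pose just before it. There is no depth.
- hand_in(): hands the job in; it is judged then, once.
The state is a dict: "time": time; "q": joint angles; "joint_velocities": joint speeds; "joint_torque": joint torques, N m; "position": TCP position; "tool_rot": TCP orientation; "ft_force": force on the tool from outside, world axes, zero at the start; "moment": the same for the moment, N m; "grip_width": finger opening in m; "grip_force": force on a finger pad.
Only numpy, scipy, OpenCV 4.12 (cv2) and the standard library are available. Lean on these libraries where they do the work, as an engineer would, in place of code of your own. Each camera call takes 0.05 s, during which the arm holds its last target. There are 200 camera calls.

### The job

First slide the post carriage along its rail, towards the end with the tall stop, until it clicks over the detent and is fully home, and let go of it. Then pick up the black condenser arm by its balance point and hold it level, its clamp ring centred about 3 cm above the top of the post without touching it and its lens head back over the length of the rail, leaving the other things on the bench alone. Finish while still holding it there, steady: do not lower it or let go.

Things in the scene. Friction and masses are not known exactly. Their poses are not given: they have to be found in the camera images.
- rail: Aluminium rail fixed to the bench, foot 300 x 60 mm, top 30 mm above the bench and 36 wide. Origin mid-underside; x runs along it to the tall steel end stop (48 mm high, its face at x = +127 mm); the other end has a low stop (37 mm high). It lies roughly across the bench, left or right of the middle, the tall stop to the robot's right (-y).
- carriage (a joint): Travel (m) of the captive black carriage (50 long, 56 wide, top 55 mm above the bench) towards the tall stop: its post is at rail x = value - 0.100. Starts at 0 to 0.08. Slides at about 1.5 N until 0.186; there a sprung detent must be overrun with about 8 N along the rail. Home is 0.200, against the stop; the detent then keeps it above 0.195.
- post_top (a point): Centre of the top of the carriage's upright steel post, 18 mm in diameter, 100 mm above the bench; the plain post can be gripped over its upper 40 mm, below that is a collar 30 mm wide up to 59 mm above the bench.
- condenser: Loose black condenser arm, 0.55 to 0.9 kg, lying on the bench, left or right. Origin at its underside, right below the balance point. x runs from clamp ring (axis x = -127 mm) to heavy lens head (axis +63 mm, diameter 56, height 53); z up. Bar 18 wide, 20 to 44 mm above the underside, x -109 to +37 mm: so the balance point is on the bar 35 mm from the head's edge, not mid-bar.
- ring (a point): Centre of the clamp ring's bore at its underside (same level as the arm's underside). Ring 40 mm outside diameter, bore 24 mm, 46 mm high; a small steel screw sticks out at its outer side.
- head (a point): Centre of the lens head's underside (same level as the arm's underside).
- oil_bottle: Bystander: small amber glass bottle with black cap, 36 mm in diameter, 75 mm high, in the middle of the bench; origin at its underside.
- objective: Bystander: steel objective lens standing on end, 32 mm in diameter, 46 mm high, in the middle nearer the robot; origin at its underside.
- slide_box: Bystander: flat grey box, 85 x 170 x 32 mm, towards the far edge; origin at its underside.
- dish: Bystander: clear round dish, 90 mm in diameter, 16 mm high, towards the far edge; origin at its underside.
- driver: Bystander: black-handled screwdriver, 170 mm long, towards the far edge on the right; origin under its middle.
- eyepiece: Bystander: black eyepiece standing on end, 40 mm in diameter, 58 mm high, near the robot on the right; origin at its underside.
Not all that is in view belongs to the job. What is shaped like the condenser but turquoise is not meant.

How it is judged:
By the outcome, as a careful person would: the job done as asked, in the order asked, and still so for the second after the job is handed in, while the arm keeps its last pose, push and grip.
It also fails if it takes over 58 s, if anything falls off the work surface, if the arm or the gripper's body presses on something with over 40 N, if the wrist force passes 120 N, or if a joint passes its speed limit or range.

## Working session

There is one attempt and no reset: what is moved stays moved. The work goes in short steps, Python scripts to look and compute and a shell command to move; the robot and the scene stay as the last step left them, time stands still between calls to the robot, and variables do not carry over. Pictures are saved under pics/ and viewed, at most 13 in all, crops included, and the job is handed in when it is done.

```bash
mkdir -p pics
cat > h.py <<'E'
import numpy as np, cv2
from scipy.spatial.transform import Rotation as Rn
from rig import get_obs, camera
def shot(n,f=None):
    o=get_obs(); c=camera(n)
    if n=='wrist':
        T=np.eye(4);T[:3,:3]=Rn.from_quat(o['tool_rot']).as_matrix();T[:3,3]=o['position']
        W=np.linalg.inv(T@np.array(c['T_tool_cam'])); c['R'],c['t']=W[:3,:3],W[:3,3]
    c['R']=np.array(c['R']);c['t']=np.array(c['t']).ravel();c['K']=np.array(c['intrinsics'])
    if f: cv2.imwrite(f,cv2.cvtColor(c['img'],cv2.COLOR_RGB2BGR))
    return c
def px(c,X):
    p=(c['R']@np.array(X,float).reshape(-1,3).T).T+c['t']; s=p[:,:2]/p[:,2:]
    s=s*(1+c['k1']*(s**2).sum(1,keepdims=True)); return s@c['K'][:2,:2].T+c['K'][:2,2]
def ray(c,uv):
    d=np.linalg.inv(c['K'])@np.array([*uv,1.]); s=d[:2].copy()
    for _ in range(30): s=d[:2]/(1+c['k1']*(s@s))
    return -c['R'].T@c['t'], c['R'].T@np.array([*s,1.])
def atz(c,uv,z):
    o,d=ray(c,uv); return o+d*(z-o[2])/d[2]
E
python3 - <<'E'
from h import *
import pickle
for n in ['top','side']:
    c=shot(n,f'pics/{n}0.png'); pickle.dump(c,open(n+'0.pkl','wb'))
    print(n,-c['R'].T@c['t'],c['R'].round(2).tolist())
o=get_obs();print(o)
E
```

```text
top [0.44309846 0.0015627  1.04670332] [[-0.02, -1.0, 0.02], [-1.0, 0.02, -0.1], [0.1, -0.02, -1.0]]
side [0.47494908 0.8867196  0.75383437] [[-1.0, -0.07, 0.02], [-0.06, 0.59, -0.81], [0.04, -0.81, -0.59]]
{'time': 0.1, 'q': array([ 1.03151278e+00,  5.28414409e-01,  1.43376350e+00, -1.16342226e-05,
        1.18140446e+00, -1.78463716e-01]), 'joint_velocities': array([ 0.00149336, -0.0018975 , -0.00156518, -0.00178629,  0.00185044,
       -0.00032101]), 'joint_torque': array([-3.49368911e-04, -4.40981805e+01, -1.77149034e+01,  6.34735543e-02,
        5.34863980e-02, -5.24881011e-05]), 'position': array([0.22023542, 0.58415358, 0.19534762]), 'tool_rot': array([ 1.79430582e-01,  9.83770134e-01, -9.33366450e-04, -3.44376565e-04]), 'ft_force': array([-0.10860547,  1.24143467,  0.63174999]), 'moment': array([-0.02699636,  0.07262475, -0.01331673]), 'grip_force': 0.0, 'grip_width': 0.08741323721812509}
```

View pics/top0.png

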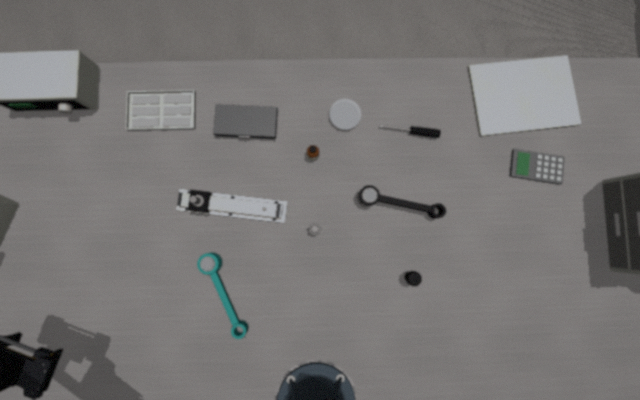

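View pics/side0.png

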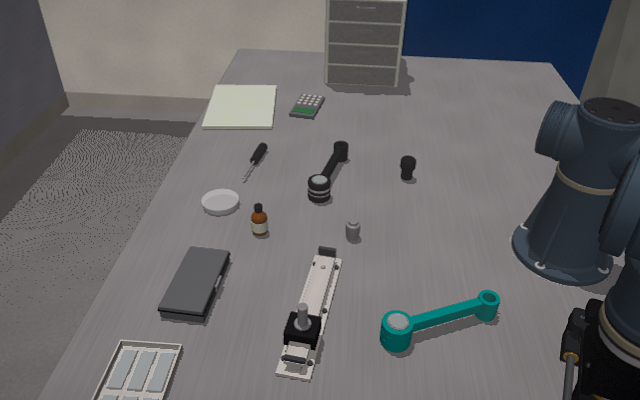

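The top view shows the rail from (178,200) to (287,212), with the post near (197,201) and the tall stop near (278,209).

Things that could be taken for the condenser, by top-view pixel:
- black arm, head (369,195), ring (437,211)
- turquoise arm, head (208,263), ring (239,330)
- black screwdriver (425,131)
- eyepiece (413,278)

I choose the black arm, because it has the bar, ring and head and is black. I'll check it in a close crop.

Run:
```python
import cv2,numpy as np
t=cv2.imread('pics/top0.png');s=cv2.imread('pics/side0.png')
f=lambda i,u,v,w,h,k:cv2.resize(i[v:v+h,u:u+w],None,fx=k,fy=k,interpolation=cv2.INTER_CUBIC)
a=f(t,170,180,130,50,6)      # 780x300
b=f(t,350,180,100,40,4); c=f(s,270,240,90,140,2)
o=np.zeros((600,800,3),np.uint8);o[:300,:780]=a;o[300:460,:400]=b;o[300:580,420:600]=c
d=f(s,295,135,65,75,3);o[300:525,605:800]=d
cv2.imwrite('pics/crop1.png',o)
```

```text
(no output)
```

View pics/crop1.png

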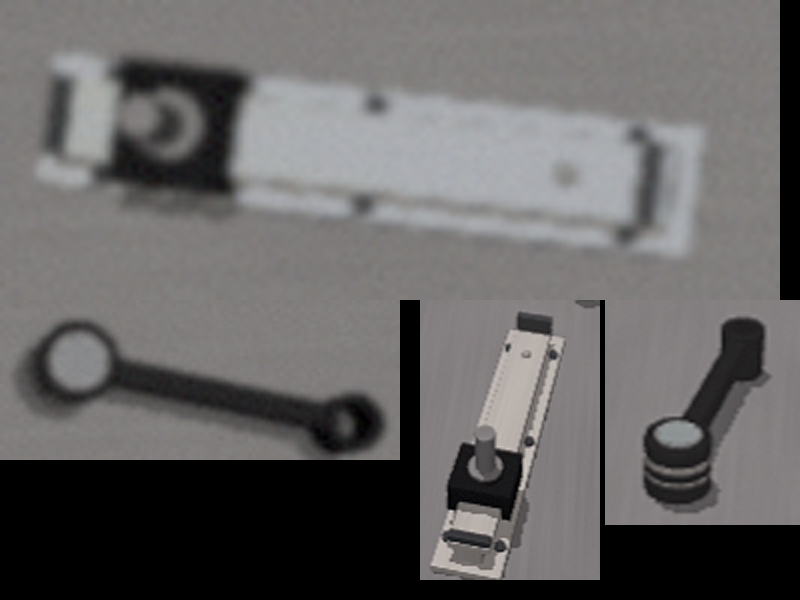

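The close crop confirms the choice: a black arm with bar, ring and striped lens head. In it the head top is at full-image (369.3,195.5), the ring at (436.7,211.2) and the post top at (193.3,199.2). In the side view the post top is at (302.5,305).

Run:
```python
from h import *
import pickle
t=pickle.load(open('top0.pkl','rb'));s=pickle.load(open('side0.pkl','rb'))
for n,z,a,b in [('post',.1,(193.3,199.2),(302.5,305)),('head',.053,(369.3,195.5),(319.3,180.3)),('ring',.046,(436.7,211.2),(341,145))]:
    print(n,atz(t,a,z).round(4),atz(s,b,z).round(4))
C=np.array([atz(t,p,.01) for p in [(179.2,189.2),(176.3,210.3),(287.2,201.2),(284.7,222)]])
lo=(C[0]+C[1])/2;hi=(C[2]+C[3])/2;print('rail',lo,hi,np.linalg.norm(hi-lo),(lo+hi)/2,np.degrees(np.arctan2(*(hi-lo)[1::-1])))
for n in['objective','bottle']:
    print(n,atz(t,(313,229) if n[1]=='b' else (313,151),.05).round(3))
o=get_obs();print(o['position'],Rn.from_quat(o['tool_rot']).as_matrix().round(3).tolist())
```

```text
post [0.5353 0.2969 0.1   ] [0.5387 0.2934 0.1   ]
head [ 0.5402 -0.1509  0.053 ] [ 0.5444 -0.1497  0.053 ]
ring [ 0.4952 -0.3305  0.046 ] [ 0.4999 -0.3362  0.046 ]
rail [0.543497   0.36750122 0.01      ] [0.50496136 0.07212936 0.01      ] 0.29787502245259373 [0.52422918 0.21981529 0.01      ] -97.4331001009569
objective [ 0.455 -0.001  0.05 ]
bottle [ 0.663 -0.005  0.05 ]
[0.22023542 0.58415358 0.19534762] [[-0.936, 0.353, -0.001], [0.353, 0.936, -0.002], [0.0, -0.002, -1.0]]
```

```bash
python3 -m pendant '[[[0,0,0,0,0,-6.6,1],[0,0,0,0,0,-6.6,1],[-0.035,-0.0245,0,0,0,0,1],[-0.035,-0.0245,0,0,0,0,1],[-0.035,-0.0245,0,0,0,0,1]]]' 30
python3 -m pendant '[[[-0.035,-0.0245,0,0,0,0,1],[-0.035,-0.0245,0,0,0,0,1],[-0.035,-0.0245,0,0,0,0,1],[-0.035,-0.0245,0,0,0,0,1],[-0.035,-0.0245,0,0,0,0,1]]]'
python3 -m pendant '[[[-0.035,-0.0245,0,0,0,0,1],[-0.035,-0.0245,0,0,0,0,1],[0,0,0,0,0,0,1],[0,0,0,0,0,0,1],[0,0,0,0,0,0,1]]]'
python3 - <<'E'
from h import *
import pickle
c=shot('wrist','pics/w1.png');pickle.dump(c,open('w1.pkl','wb'));print(px(c,[.537,.295,.1]))
o=get_obs();print(o['position'],Rn.from_quat(o['tool_rot']).as_matrix().round(3).tolist(),o['ft_force'])
E
```

```text
time: 0.72
position: [0.3156, 0.4972, 0.1958]
tool_rot: [0.065, 0.998, -0.0, -0.0]
ft_force: [0.6, 0.9, 0.3]
grip_width: 0.0869
grip_force: 0.0
time: 1.35
position: [0.4733, 0.3528, 0.1958]
tool_rot: [0.065, 0.998, -0.0, -0.0]
ft_force: [0.5, 0.2, -0.0]
grip_width: 0.087
grip_force: 0.0
time: 1.98
position: [0.5345, 0.2971, 0.1961]
tool_rot: [0.064, 0.998, -0.0, -0.001]
ft_force: [0.1, -1.2, -0.1]
grip_width: 0.0869
grip_force: 0.0
[[316.85714481 191.38936026]]
[0.53460636 0.29721919 0.19615023] [[-0.992, 0.128, -0.001], [0.128, 0.992, -0.0], [0.001, -0.0, -1.0]] [-0.5194285   1.10230297 -0.09323632]
```

View pics/w1.png

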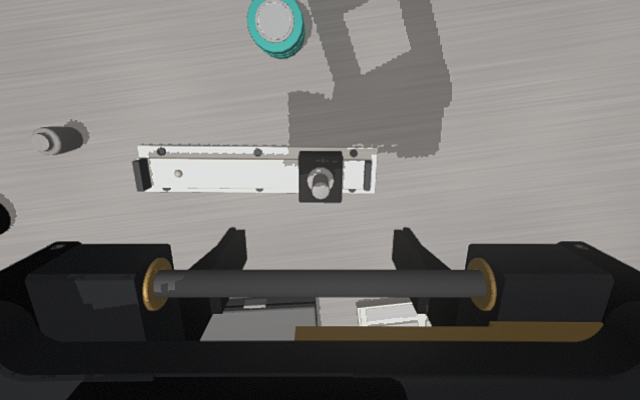

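The wrist view shows the post top at about (320,191), carriage on the rail, tall stop at left (140,175), nothing in the way.

Run:
```python
from h import *
import pickle
c=pickle.load(open('w1.pkl','rb'))
print('post',atz(c,(320,190.5),.1))
a,b=[atz(c,p,.008) for p in [(137,146),(376,153)]];print(a,b,np.linalg.norm(a-b),np.degrees(np.arctan2(*(a-b)[1::-1])))
a,b=[atz(c,p,.008) for p in [(137,191),(375,193)]];print(a,b,np.linalg.norm(a-b),np.degrees(np.arctan2(*(a-b)[1::-1])))
```

```text
post [0.53649596 0.29818138 0.1       ]
[0.47694858 0.07756953 0.008     ] [0.52374625 0.37095124 0.008     ] 0.2970906493886462 -99.06296915914673
[0.53325394 0.05984039 0.008     ] [0.57587135 0.36579579 0.008     ] 0.30890929552055135 -97.9298713609912
```

```bash
python3 -m pendant '[[[-0.002,0.001,0.03,0,0,0.6,1],[0,0,0.03,0,0,0,1],[0,0,0.03,0,0,0,1],[0,0,0.029,0,0,0,1],[0,0,0,0,0,0,1]]]'
python3 -m pendant '[[[0,0,0,0,0,0,0.1],[0,0,0,0,0,0,0.1],[0,0,0,0,0,0,0.1],[0,0,0,0,0,0,0.1],[0,0,0,0,0,0,0.1]]]' 30
python3 -m pendant '[[[0,0,0,0,0,0,0.1],[0,0,0,0,0,0,0.1],[0,0,0,0,0,0,0.1],[0,0,0,0,0,0,0.1],[0,0,0,0,0,0,0.1]]]' 30
```

```text
time: 2.65
position: [0.5352, 0.2971, 0.0752]
tool_rot: [0.07, 0.998, -0.001, -0.003]
ft_force: [-0.3, 0.9, 0.2]
grip_width: 0.0869
grip_force: 0.0
time: 3.28
position: [0.538, 0.2971, 0.0775]
tool_rot: [0.07, 0.998, 0.0, 0.0]
ft_force: [1.0, 0.2, 0.2]
grip_width: 0.0449
grip_force: 0.0
time: 3.9
position: [0.5378, 0.297, 0.0772]
tool_rot: [0.07, 0.998, -0.0, -0.0]
ft_force: [0.0, -1.1, 0.3]
grip_width: 0.0093
grip_force: 0.0
```

The fingers closed to 9 mm, so they missed the post. I'll look.

Run:
```python
from h import *
import pickle
c=shot('wrist');pickle.dump(c,open('w2.pkl','wb'));d=shot('side');pickle.dump(d,open('s2.pkl','wb'));e=shot('top')
f=lambda i,u,v,w,h,k:cv2.resize(i[v:v+h,u:u+w],None,fx=k,fy=k,interpolation=cv2.INTER_CUBIC)
o=np.zeros((600,800,3),np.uint8);o[:400,:640]=c['img'];o[400:,:200]=f(d['img'],260,250,100,100,2);o[400:600,250:650]=f(e['img'],150,160,200,100,2)
cv2.imwrite('pics/m2.png',o[:,:,::-1])
print(px(c,[.5378,.297,.077]),px(d,[.5378,.297,.077]))
```

```text
[[318.56604021 227.6625894 ]] [[302.86232011 315.99812068]]
```

View pics/m2.png

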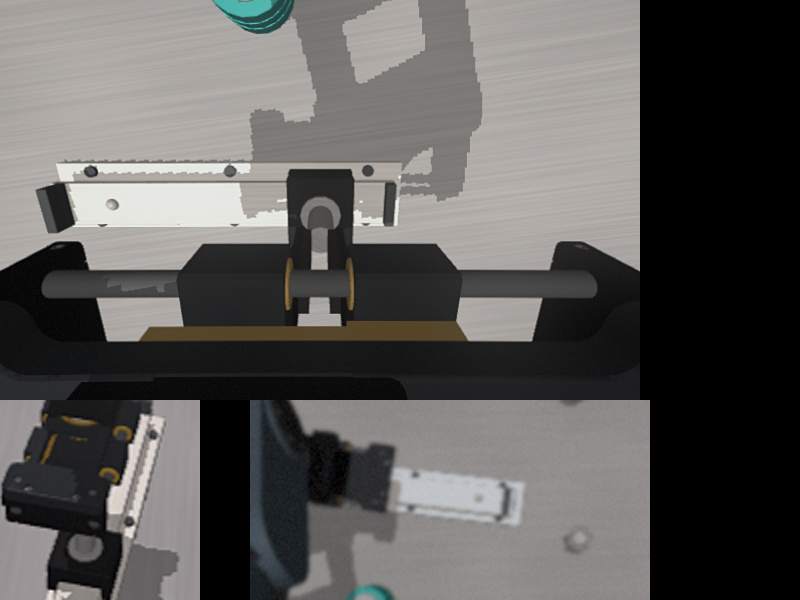

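The wrist view shows the collar ring at about (320,213), with the fingers just below it at y≥240. So the post seems to be slightly on the near (−x) side of the pads. I'll measure it.

Run:
```python
from h import *
import pickle
c=pickle.load(open('w2.pkl','rb'));s=pickle.load(open('s2.pkl','rb'));w=pickle.load(open('w1.pkl','rb'))
print('collar',atz(c,(320.5,213),.059),'L',atz(c,(300,215),.059),'R',atz(c,(341,215),.059))
print('side collar',atz(s,(302.5,323.5),.059))
p=np.array([.5365,.298])
for z in(.059,.08,.1): print(z,px(c,[*p,z]),px(w,[*p,z]))
o=get_obs();print(o['position'],o['grip_width'],o['grip_force'])
cv2.imwrite('pics/c2.png',cv2.resize(c['img'][150:330,240:410,::-1],None,fx=3,fy=3,interpolation=cv2.INTER_CUBIC))
```

```text
collar [0.53425248 0.29892185 0.059     ] L [0.53367981 0.28387572 0.059     ] R [0.53791036 0.31353529 0.059     ]
side collar [0.53837129 0.29792362 0.059     ]
0.059 [[319.68053262 216.01900495]] [[319.69450553 180.18293305]]
0.08 [[319.77682566 227.48316154]] [[319.75364198 185.15882339]]
0.1 [[319.88848643 240.77448906]] [[319.81744455 190.52682094]]
[0.53788598 0.29707726 0.07724978] 0.008703523631912744 0.0
```

View pics/c2.png

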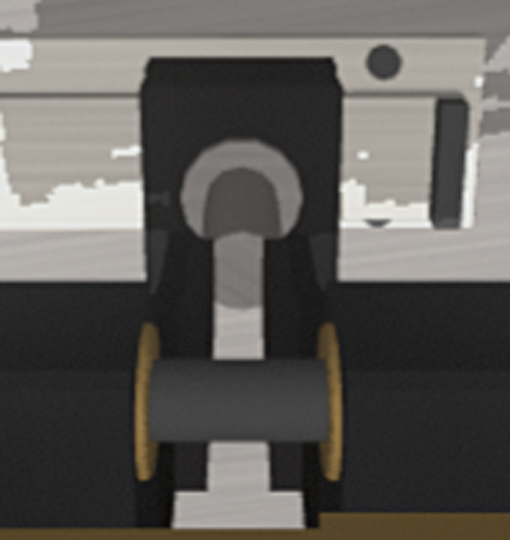

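Run:
```python
from h import *
import pickle
c=pickle.load(open('w2.pkl','rb'))
o=get_obs();R=Rn.from_quat(o['tool_rot']).as_matrix();p=o['position']
print('cam in world',-c['R'].T@c['t'],'T',np.array(c['T_tool_cam']).round(3).tolist())
for x in(-.0095,0,.0095):
  for z in(.011,-.008,-.03): print(x,z,px(c,[p+R@[x,y,z] for y in(-.00435,.00435)]).round(1).tolist())
print(o['moment'],o['ft_force'])
```

```text
cam in world [0.45743427 0.30856486 0.26450006] T [[-0.0, -0.956, -0.293, 0.081], [1.0, -0.001, 0.001, 0.0], [-0.001, -0.293, 0.956, -0.187], [0.0, 0.0, 0.0, 1.0]]
-0.0095 0.011 [[312.7, 234.0], [324.8, 234.0]]
-0.0095 -0.008 [[312.1, 246.1], [325.3, 246.1]]
-0.0095 -0.03 [[311.3, 263.3], [326.1, 263.2]]
0 0.011 [[312.6, 221.7], [324.8, 221.7]]
0 -0.008 [[312.0, 232.9], [325.4, 232.8]]
0 -0.03 [[311.2, 248.7], [326.2, 248.7]]
0.0095 0.011 [[312.5, 209.1], [324.9, 209.1]]
0.0095 -0.008 [[311.9, 219.2], [325.5, 219.2]]
0.0095 -0.03 [[311.0, 233.6], [326.3, 233.6]]
[0.00087681 0.05615784 0.06514685] [-0.21201304  0.20265902 -0.15526487]
```

Run:
```python
from h import *
import pickle
c=pickle.load(open('w1.pkl','rb'));T=np.array(c['T_tool_cam']);print(c['K'][0],c['k1'])
def inn(uv):
    d=np.linalg.inv(c['K'])@np.array([*uv,1.]);s=d[:2].copy()
    for _ in range(30): s=d[:2]/(1+c['k1']*(s@s))
    return np.array([*s,1])
for L,Rr,g in[((245,230),(393,230),.087),((311,227.3),(327.3,227.3),.0087)]:
    a,b=inn(L),inn(Rr);Z=g/(b[0]-a[0])
    for q in(a,b):print(Z,(T@[*(q*Z),1])[:3].round(4))
    for Z in(.14,.16,.18,.2):print(Z,(T@[*(a*Z),1])[:3].round(4),(T@[*(b*Z),1])[:3].round(4))
cv2.imwrite('pics/c3.png',cv2.resize(c['img'][140:330,210:430,::-1],None,fx=3,fy=3,interpolation=cv2.INTER_CUBIC))
```

```text
[300.52737438   0.         319.02016777] 0.011775374742676316
0.17681672923903508 [ 0.0093 -0.0433 -0.0244]
0.17681672923903508 [ 0.0092  0.0437 -0.0245]
0.14 [ 0.0242 -0.0342 -0.0583] [ 0.0242  0.0347 -0.0584]
0.16 [ 0.0161 -0.0391 -0.0399] [ 0.0161  0.0396 -0.04  ]
0.18 [ 0.008  -0.044  -0.0214] [ 0.0079  0.0445 -0.0215]
0.2 [-0.0002 -0.0489 -0.003 ] [-0.0002  0.0495 -0.0031]
0.1604284709420793 [ 0.0173 -0.004  -0.0391]
0.1604284709420793 [ 0.0173  0.0047 -0.0391]
0.14 [ 0.0254 -0.0035 -0.058 ] [ 0.0254  0.0041 -0.058 ]
0.16 [ 0.0174 -0.004  -0.0395] [ 0.0174  0.0046 -0.0395]
0.18 [ 0.0095 -0.0045 -0.021 ] [ 0.0095  0.0052 -0.021 ]
0.2 [ 0.0015 -0.0051 -0.0025] [ 0.0015  0.0058 -0.0026]
```

View pics/c3.png

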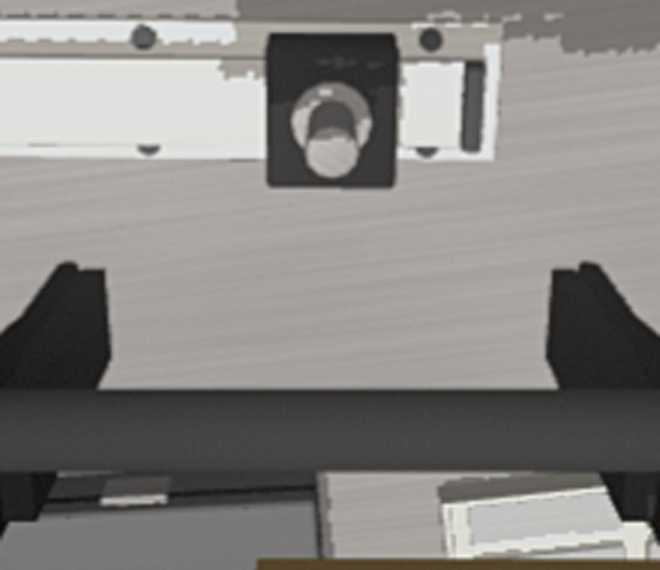

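The wrist pictures show the real fingertips 24 mm behind the reported TCP, not 11 mm ahead. The pad depth comes from their known 87 mm opening, and the rod's scale agrees. So the whole gripper sits about 35 mm further back than stated and closed just above the post. I'll open, go 35 mm lower and close again.

```bash
python3 -m pendant '[[[0,0,-0.01,0,0,0,0.7],[0,0,0,0,0,0,0.7],[0,0,0,0,0,0,0.7],[0,0,0,0,0,0,0.7],[0,0,0,0,0,0,0.7]]]' 30
python3 -m pendant '[[[0,0,0,0,0,0,0.7],[0,0,0.015,0,0,0,0.7],[0,0,0.015,0,0,0,0.7],[0,0,0.013,0,0,0,0.7],[0,0,0,0,0,0,0.7]]]' 30
python3 -m pendant '[[[0,0,0,0,0,0,0.1],[0,0,0,0,0,0,0.1],[0,0,0,0,0,0,0.1],[0,0,0,0,0,0,0.1],[0,0,0,0,0,0,0.1]]]' 30
python3 -m pendant '[[[0,0,0,0,0,0,0.1],[0,0,0,0,0,0,0.1],[0,0,0,0,0,0,0.1],[0,0,0,0,0,0,0.1],[0,0,0,0,0,0,0.1]]]' 30
```

```text
time: 4.68
position: [0.5377, 0.297, 0.0871]
tool_rot: [0.07, 0.998, -0.0, -0.0]
ft_force: [-0.6, -0.0, -0.0]
grip_width: 0.0508
grip_force: 0.0
time: 5.3
position: [0.5365, 0.2965, 0.0423]
tool_rot: [0.07, 0.998, -0.001, -0.002]
ft_force: [0.1, -0.1, 0.1]
grip_width: 0.061
grip_force: 0.0
time: 5.92
position: [0.538, 0.2971, 0.0444]
tool_rot: [0.07, 0.998, 0.0, 0.0]
ft_force: [0.5, 3.7, 0.3]
grip_width: 0.0188
grip_force: 1.8
time: 6.55
position: [0.538, 0.2972, 0.0444]
tool_rot: [0.07, 0.998, 0.0, 0.0]
ft_force: [-1.1, 1.7, 2.1]
grip_width: 0.0169
grip_force: 30.0
```

Gripped at about 17 mm with 30 N. Now I'll slide along tool −y.

```bash
python3 -m pendant '[[[0,-0.01,0,0,0,0,0.1],[0,-0.016,0,0,0,0,0.1],[0,-0.016,0,0,0,0,0.1],[0,-0.016,0,0,0,0,0.1],[0,-0.016,0,0,0,0,0.1]]]' 30
python3 -m pendant '[[[0,-0.016,0,0,0,0,0.1],[0,-0.016,0,0,0,0,0.1],[0,-0.016,0,0,0,0,0.1],[0,-0.016,0,0,0,0,0.1],[0,-0.008,0,0,0,0,0.1]]]'
python3 -m pendant '[[[0,-0.003,0,0,0,0,0.1],[0,-0.003,0,0,0,0,0.1],[0,-0.003,0,0,0,0,0.1],[0,0,0,0,0,0,0.1],[0,0,0,0,0,0,0.1]]]'
```

```text
time: 7.18
position: [0.5277, 0.2224, 0.0444]
tool_rot: [0.071, 0.997, 0.0, 0.0]
ft_force: [1.1, 2.9, 2.9]
grip_width: 0.0174
grip_force: 30.0
time: 7.8
position: [0.5178, 0.1513, 0.0444]
tool_rot: [0.071, 0.997, -0.0, 0.0]
ft_force: [1.7, 0.9, 3.2]
grip_width: 0.0172
grip_force: 30.0
time: 8.43
position: [0.5167, 0.1434, 0.0444]
tool_rot: [0.07, 0.998, -0.0, 0.001]
ft_force: [3.1, -1.3, 3.3]
grip_width: 0.0172
grip_force: 30.0
```

```bash
for i in 1; do python3 -m pendant '[[[0,-0.003,0,0,0,0,0.1],[0,-0.003,0,0,0,0,0.1],[0,-0.002,0,0,0,0,0.1],[0,0,0,0,0,0,0.1],[0,0,0,0,0,0,0.1]]]' 30
python3 -m pendant '[[[0,-0.003,0,0,0,0,0.1],[0,-0.002,0,0,0,0,0.1],[0,0,0,0,0,0,0.1],[0,0,0,0,0,0,0.1],[0,0,0,0,0,0,0.1]]]'
python3 -m pendant '[[[0,-0.003,0,0,0,0,0.1],[0,-0.002,0,0,0,0,0.1],[0,0,0,0,0,0,0.1],[0,0,0,0,0,0,0.1],[0,0,0,0,0,0,0.1]]]'; done
```

```text
time: 9.05
position: [0.5155, 0.1353, 0.0444]
tool_rot: [0.07, 0.998, -0.0, 0.001]
ft_force: [5.2, -1.8, 3.7]
grip_width: 0.0173
grip_force: 30.0
time: 9.68
position: [0.5152, 0.1326, 0.0444]
tool_rot: [0.071, 0.997, 0.002, 0.001]
ft_force: [5.6, 7.7, 2.3]
grip_width: 0.017
grip_force: 30.0
time: 10.3
position: [0.5141, 0.1251, 0.0444]
tool_rot: [0.07, 0.998, -0.0, 0.0]
ft_force: [4.2, -2.2, 3.6]
grip_width: 0.0176
grip_force: 30.0
```

The detent loaded up at y≈0.1326 and was overrun. I'll push on against the stop.

```bash
for i in 1; do python3 -m pendant '[[[0,-0.003,0,0,0,0,0.1],[0,-0.002,0,0,0,0,0.1],[0,0,0,0,0,0,0.1],[0,0,0,0,0,0,0.1],[0,0,0,0,0,0,0.1]]]' 30
python3 -m pendant '[[[0,-0.002,0,0,0,0,0.1],[0,-0.001,0,0,0,0,0.1],[0,0,0,0,0,0,0.1],[0,0,0,0,0,0,0.1],[0,0,0,0,0,0,0.1]]]'
python3 -m pendant '[[[0,-0.002,0,0,0,0,0.1],[0,-0.001,0,0,0,0,0.1],[0,0,0,0,0,0,0.1],[0,0,0,0,0,0,0.1],[0,0,0,0,0,0,0.1]]]'; done
```

```text
time: 10.92
position: [0.5136, 0.121, 0.0444]
tool_rot: [0.071, 0.998, 0.0, 0.001]
ft_force: [5.4, 1.4, 3.3]
grip_width: 0.0172
grip_force: 30.0
time: 11.55
position: [0.5136, 0.1209, 0.0444]
tool_rot: [0.072, 0.997, 0.002, 0.001]
ft_force: [5.9, 11.3, 1.8]
grip_width: 0.0177
grip_force: 30.0
time: 12.18
position: [0.5136, 0.1207, 0.0444]
tool_rot: [0.073, 0.997, 0.005, 0.002]
ft_force: [7.7, 21.1, 0.3]
grip_width: 0.0171
grip_force: 30.0
```

It's home against the stop: no motion while the force rose from 11 to 21 N. I'll relieve the push, open and lift clear.

```bash
python3 -m pendant '[[[0,0.003,0,0,0,0,0.1],[0,0.002,0,0,0,0,0.1],[0,0,0,0,0,0,0.7],[0,0,0,0,0,0,0.7],[0,0,0,0,0,0,0.7]]]' 30
python3 -m pendant '[[[0,0,0,0,0,0,0.7],[0,0,0,0,0,0,0.7],[0,0,-0.03,0,0,0,0.7],[0,0,-0.04,0,0,0,0.9],[0,0,-0.04,0,0,0,1]]]'
python3 -m pendant '[[[0,0,-0.04,0,0,0,1],[0,0,-0.005,0,0,0,1],[0,0,0,0,0,0,1],[0,0,0,0,0,0,1],[0,0,0,0,0,0,1]]]'
python3 - <<'E'
from h import *
import pickle
c=shot('wrist');pickle.dump(c,open('w4.pkl','wb'));d=shot('side');pickle.dump(d,open('s4.pkl','wb'))
im=np.zeros((600,640,3),np.uint8);im[:400]=c['img'];im[400:]=cv2.resize(c['img'][120:220,140:460],None,fx=2,fy=2)
cv2.imwrite('pics/m4.png',im[:,:,::-1])
o=get_obs();print(o['position'],Rn.from_quat(o['tool_rot']).as_matrix().round(4).tolist())
print(px(c,[.5136,.1208,.1]))
E
```

```text
time: 12.8
position: [0.5103, 0.1197, 0.0434]
tool_rot: [0.07, 0.998, -0.0, -0.002]
ft_force: [-0.1, -0.1, -0.6]
grip_width: 0.0395
grip_force: 0.0
time: 13.42
position: [0.5123, 0.1197, 0.1552]
tool_rot: [0.07, 0.998, -0.0, -0.001]
ft_force: [0.3, 0.0, 0.3]
grip_width: 0.0733
grip_force: 0.0
time: 14.05
position: [0.5119, 0.1198, 0.1978]
tool_rot: [0.07, 0.998, -0.0, -0.002]
ft_force: [0.3, 0.8, 0.4]
grip_width: 0.0873
grip_force: 0.0
[0.51223991 0.11977715 0.19827566] [[-0.9901, 0.1405, -0.002], [0.1405, 0.9901, -0.0001], [0.002, -0.0003, -1.0]]
[[319.99962321 189.93697898]]
```

View pics/m4.png

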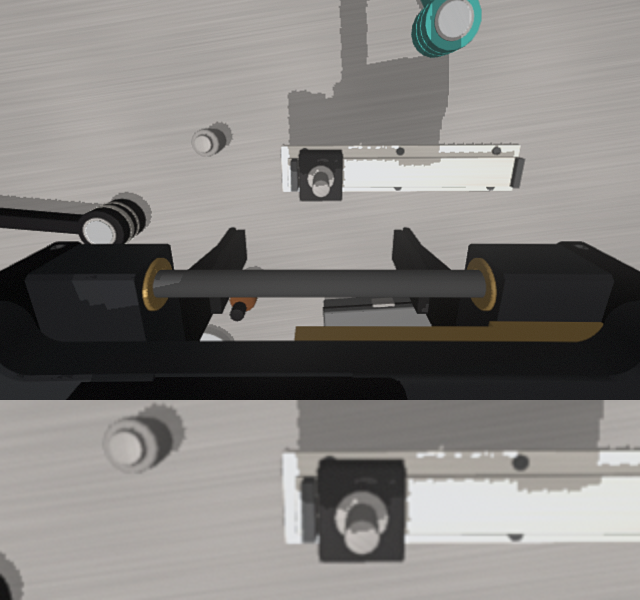

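The carriage is home: its block touches the tall stop at (298,175), and the post top is at (321,189). Now to the condenser.

```bash
python3 -m pendant '[[[-0.0077,-0.0407,0,0,0,0,1],[-0.0077,-0.0407,0,0,0,0,1],[-0.0077,-0.0407,0,0,0,0,1],[-0.0077,-0.0407,0,0,0,0,1],[-0.0077,-0.0407,0,0,0,0,1]]]' 60
python3 -m pendant '[[[-0.0077,-0.0407,0,0,0,0,1],[-0.0077,-0.0407,0,0,0,0,1],[-0.0077,-0.0407,0,0,0,0,1],[0,0,0,0,0,9.5,1],[0,0,0,0,0,9.5,1]]]'
python3 -m pendant '[[[0,0,0,0,0,9.5,1],[0,0,0,0,0,9.5,1],[0,0,0,0,0,9.5,1],[0,0,0,0,0,9.5,1],[0,0,0,0,0,9.5,1]]]'
python3 -m pendant '[[[0,0,0,0,0,9.5,1],[0,0,0,0,0,9.5,1],[0,0,0,0,0,9.5,1],[0,0,0,0,0,0,1],[0,0,0,0,0,0,1]]]'
python3 - <<'E'
from h import *
import pickle
c=pickle.load(open('w4.pkl','rb'));print('post',atz(c,(321,189),.1))
c=shot('wrist','pics/w5.png');pickle.dump(c,open('w5.pkl','wb'))
o=get_obs();print(o['position'],Rn.from_quat(o['tool_rot']).as_matrix().round(4).tolist())
print(px(c,[[.5275,-.2111,.044],[.498,-.333,.046],[.542,-.150,.053]]))
E
```

```text
time: 14.78
position: [0.5222, -0.0884, 0.1989]
tool_rot: [0.07, 0.998, 0.0, -0.0]
ft_force: [0.4, 0.9, 0.9]
grip_width: 0.0869
grip_force: 0.0
time: 15.4
position: [0.5277, -0.212, 0.1985]
tool_rot: [0.237, 0.971, 0.0, -0.001]
ft_force: [0.6, 1.2, 0.0]
grip_width: 0.0875
grip_force: 0.0
time: 16.02
position: [0.5278, -0.2111, 0.1987]
tool_rot: [0.608, 0.794, -0.0, -0.001]
ft_force: [0.0, -0.8, 0.7]
grip_width: 0.0872
grip_force: 0.0
time: 16.65
position: [0.5279, -0.2111, 0.199]
tool_rot: [0.782, 0.623, -0.0, -0.0]
ft_force: [-0.2, 0.9, -0.0]
grip_width: 0.0868
grip_force: 0.0
post [0.5127864  0.12191244 0.1       ]
[ 0.52792608 -0.21119099  0.19904845] [[0.2244, 0.9745, -0.0004], [0.9745, -0.2244, 0.0002], [0.0001, -0.0004, -1.0]]
[[319.11941881 174.83854292]
 [318.01375486 270.53732006]
 [319.51778568 119.91651607]]
```

View pics/w5.png

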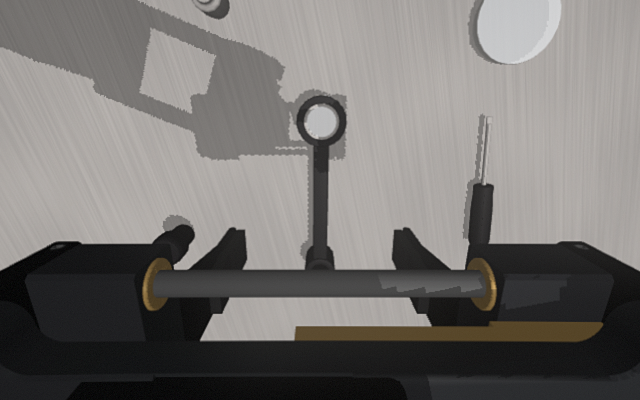

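The wrist view shows the black condenser, head top at (321.5,121), with the bar running down centred between the open fingers to the ring at about (319,258).

Run:
```python
from h import *
import pickle
c=pickle.load(open('w5.pkl','rb'));g=cv2.cvtColor(c['img'],cv2.COLOR_RGB2GRAY)
P=[]
for r in(165,180,195,210,225,240):
    x=np.where(g[r,300:340]<75)[0]+300; print(r,x.min(),x.max(),end='; ');P.append(atz(c,(x.mean(),r),.044)[:2])
P=np.array(P);print(P.round(4).tolist())
h=atz(c,(321.5,121),.053)[:2];k=P[:].mean(0);d=h-P[-1];print('head',h,'ang',np.degrees(np.arctan2(d[1],d[0])))
d/=np.linalg.norm(d);b=h-.063*d;print('balance',b)
m=(g[85:160,280:365]<70).astype(np.uint8)
q=(b-np.array([.52793,-.21119]));print('tool dx,dy',q@[.2244,.9745],q@[.9745,-.2244])
```

```text
165 314 327; 180 314 327; 195 314 327; 210 314 326; 225 313 326; 240 313 326; [[0.5317, -0.2001], [0.5277, -0.2175], [0.5236, -0.2355], [0.5188, -0.2539], [0.5138, -0.2728], [0.5093, -0.2925]]
head [ 0.54382944 -0.15158527] ang 76.21650566965818
balance [ 0.52881946 -0.21277105]
tool dx,dy -0.0013411416712931043 0.0012215681051799174
```

```bash
python3 -m pendant '[[[-0.0012,0.001,0.04,0,0,0.7,1],[0,0,0.045,0,0,0,1],[0,0,0.045,0,0,0,1],[0,0,0.04,0,0,0,1],[0,0,0.02,0,0,0,1]]]' 60
python3 -m pendant '[[[0,0,0.01,0,0,0,1],[0,0,0.006,0,0,0,1],[0,0,0,0,0,0,1],[0,0,0,0,0,0,0.1],[0,0,0,0,0,0,0.1]]]'
python3 -m pendant '[[[0,0,0,0,0,0,0.1],[0,0,0,0,0,0,0.1],[0,0,0,0,0,0,0.1],[0,0,0,0,0,0,0.1],[0,0,0,0,0,0,0.1]]]'
python3 -m pendant '[[[0,0,0,0,0,0,0.1],[0,0,0,0,0,0,0.1],[0,0,0,0,0,0,0.1],[0,0,0,0,0,0,0.1],[0,0,0,0,0,0,0.1]]]'
```

```text
time: 17.32
position: [0.5275, -0.2119, 0.0069]
tool_rot: [0.786, 0.618, -0.001, -0.002]
ft_force: [0.5, 0.3, 0.2]
grip_width: 0.0868
grip_force: 0.0
time: 17.95
position: [0.5292, -0.2129, -0.006]
tool_rot: [0.787, 0.617, 0.0, 0.001]
ft_force: [0.4, -0.3, 0.1]
grip_width: 0.0745
grip_force: 0.0
time: 18.58
position: [0.5287, -0.2126, -0.0068]
tool_rot: [0.787, 0.617, -0.0, -0.0]
ft_force: [-0.8, -0.1, 0.7]
grip_width: 0.0247
grip_force: 0.0
time: 19.2
position: [0.529, -0.2127, -0.0068]
tool_rot: [0.787, 0.617, 0.0, 0.0]
ft_force: [1.5, -0.7, -1.8]
grip_width: 0.0175
grip_force: 60.0
```

```bash
python3 -c "
from h import *;o=get_obs();print(o['moment'],o['ft_force'])"
python3 -m pendant '[[[0,0,-0.005,0,0,0,0.1],[0,0,-0.01,0,0,0,0.1],[0,0,-0.015,0,0,0,0.1],[0,0,0,0,0,0,0.1],[0,0,0,0,0,0,0.1]]]' 60
python3 -m pendant '[[[0,0,0,0,0,0,0.1],[0,0,0,0,0,0,0.1],[0,0,0,0,0,0,0.1],[0,0,0,0,0,0,0.1],[0,0,0,0,0,0,0.1]]]' 60
python3 -c "
from h import *;o=get_obs();print(o['moment'],o['ft_force'],o['position'])"
```

```text
[-0.14554884 -0.15483984  0.06266643] [ 1.46419018 -0.66425533 -1.84045324]
time: 19.82
position: [0.5287, -0.2126, 0.0236]
tool_rot: [0.787, 0.617, 0.0, 0.0]
ft_force: [-0.2, 0.2, -6.4]
grip_width: 0.0176
grip_force: 60.0
time: 20.45
position: [0.5287, -0.2126, 0.0232]
tool_rot: [0.787, 0.617, -0.0, -0.0]
ft_force: [0.3, -0.2, -6.6]
grip_width: 0.0175
grip_force: 60.0
[-0.09860551  0.08104165  0.00537747] [ 0.3425965  -0.21166538 -6.55330613] [ 0.52871404 -0.21259835  0.02318962]
```

Lifted; the load is about 6.5 N. Now up, across and turn, then look.

```bash
python3 -m pendant '[[[0,0,-0.02,0,0,0,0.1],[0,0,-0.04,0,0,0,0.1],[0,0,-0.04,0,0,0,0.1],[0,0,-0.03,0,0,0,0.1],[0,0,-0.01,0,0,0,0.1]]]' 60
python3 -m pendant '[[[0.015,-0.0036,0,0,0,0,0.1],[0.0298,-0.0072,0,0,0,0,0.1],[0.0298,-0.0072,0,0,0,0,0.1],[0.0298,-0.0072,0,0,0,0,0.1],[0.0298,-0.0072,0,0,0,0,0.1]]]'
python3 -m pendant '[[[0.0298,-0.0072,0,0,0,0,0.1],[0.0298,-0.0072,0,0,0,0,0.1],[0.0298,-0.0072,0,0,0,0,0.1],[0.0298,-0.0072,0,0,0,0,0.1],[0.0298,-0.0072,0,0,0,0,0.1]]]'
python3 -m pendant '[[[0.0298,-0.0072,0,0,0,0,0.1],[0.0298,-0.0072,0,0,0,0,0.1],[0.0298,-0.0072,0,0,0,0,0.1],[0.0298,-0.0072,0,0,0,0,0.1],[0.0298,-0.0072,0,0,0,0,0.1]]]'
python3 -m pendant '[[[0.015,-0.0036,0,0,0,0,0.1],[0,0,0,0,0,-3,0.1],[0,0,0,0,0,-2.9,0.1],[0,0,0,0,0,0,0.1],[0,0,0,0,0,0,0.1]]]'
python3 - <<'E'
from h import *
import pickle
for n in('wrist','side','top'):pickle.dump(shot(n),open(n+'6.pkl','wb'))
c,d,t=[pickle.load(open(n+'6.pkl','rb')) for n in('wrist','side','top')]
im=np.zeros((600,800,3),np.uint8);im[:300,:480]=cv2.resize(c['img'],(480,300))
im[300:600,:480]=cv2.resize(d['img'][220:345,240:440],(480,300));im[:200,480:800]=cv2.resize(t['img'][160:240,170:298],(320,200))
cv2.imwrite('pics/m6.png',im[:,:,::-1])
o=get_obs();print(o['position'],Rn.from_quat(o['tool_rot']).as_matrix().round(4).tolist(),o['moment'],o['ft_force'])
E
```

```text
time: 21.08
position: [0.5296, -0.2131, 0.1652]
tool_rot: [0.787, 0.617, 0.001, 0.002]
ft_force: [0.9, 0.3, -5.6]
grip_width: 0.0176
grip_force: 60.0
time: 21.7
position: [0.5272, -0.0719, 0.1611]
tool_rot: [0.787, 0.617, -0.001, -0.002]
ft_force: [-0.4, 0.1, -5.5]
grip_width: 0.0175
grip_force: 60.0
time: 22.32
position: [0.5273, 0.0808, 0.1611]
tool_rot: [0.787, 0.617, -0.002, -0.002]
ft_force: [-0.5, -0.3, -5.9]
grip_width: 0.0174
grip_force: 60.0
time: 22.95
position: [0.5275, 0.2335, 0.1608]
tool_rot: [0.787, 0.617, -0.002, -0.001]
ft_force: [0.8, 0.1, -4.9]
grip_width: 0.0174
grip_force: 60.0
time: 23.58
position: [0.5297, 0.2472, 0.1626]
tool_rot: [0.754, 0.657, -0.001, -0.0]
ft_force: [0.1, 0.0, -4.9]
grip_width: 0.0175
grip_force: 60.0
[0.53014307 0.24725986 0.16306835] [[0.1375, 0.9905, -0.0004], [0.9905, -0.1375, -0.0002], [-0.0002, -0.0004, -1.0]] [-0.07248792  0.08737403  0.07689476] [ 0.20869819  0.26745    -5.28458802]
```

View pics/m6.png

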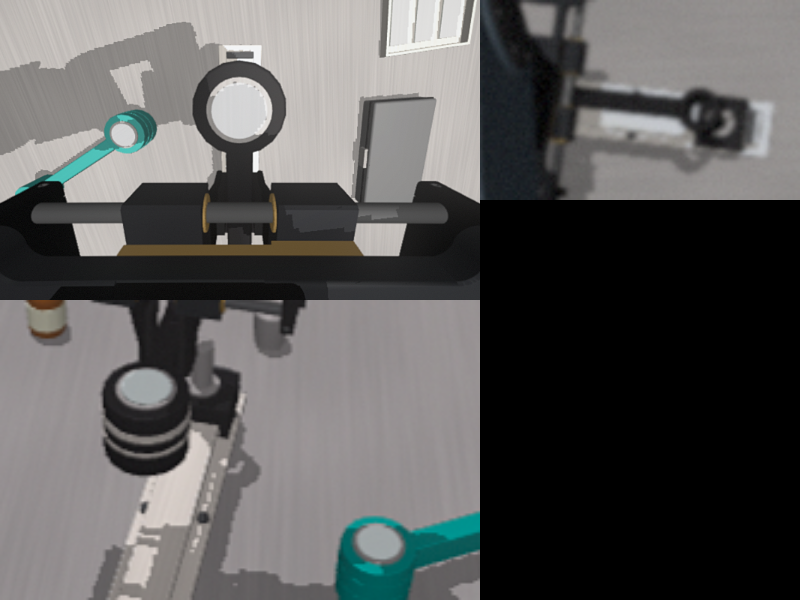

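Run:
```python
from h import *
import pickle
c,d,t=[pickle.load(open(n+'6.pkl','rb')) for n in('wrist','side','top')]
o=get_obs();p=o['position'];u=np.array([.1375,.9905])
h=lambda a:[*(p[:2]+.063*np.cos(a)*u-.053*np.sin(a)*u),p[2]+.0068+.063*np.sin(a)+.053*np.cos(a)]
for a in(-.05,0,.05):print(a,px(c,h(a)).round(1),px(d,h(a)).round(1))
r=[*(p[:2]-.127*u),p[2]+.0068+.046];print('ring',r,px(t,r),px(t,[.5128,.1213,.1]))
g=c['img'].mean(2);m=((g[80:220,240:400]>150)).astype(np.uint8)
n,l,s,ce=cv2.connectedComponentsWithStats(m);print([(s[i].tolist(),(ce[i]+[240,80]).round(1)) for i in range(1,n) if s[i][4]>500])
g=d['img'].mean(2);m=((g[230:300,275:330]>125)&(g[230:300,275:330]<190)).astype(np.uint8)
n,l,s,ce=cv2.connectedComponentsWithStats(m);print([(s[i].tolist(),(ce[i]+[275,230]).round(1)) for i in range(1,n) if s[i][4]>60])
cv2.imwrite('pics/t6.png',cv2.resize(t['img'][175:225,225:300,::-1],None,fx=8,fy=8,interpolation=cv2.INTER_CUBIC))
```

```text
-0.05 [[320.7 139.6]] [[300.7 259.7]]
0 [[320.7 146.7]] [[301.1 256.9]]
0.05 [[320.7 154.3]] [[301.5 254.2]]
ring [np.float64(0.5126805655219278), np.float64(0.12146636369391425), np.float64(0.2158683489289588)] [[256.88599923 203.05382561]] [[263.69112046 206.74510211]]
[([52, 0, 108, 140, 4946], array([377.1, 153.1])), ([40, 23, 83, 83, 5444], array([320.9, 143.9])), ([0, 80, 45, 60, 1949], array([258.2, 195.7]))]
[([0, 0, 31, 70, 976], array([283.2, 263.1])), ([14, 19, 23, 16, 293], array([299.8, 256.3])), ([40, 41, 15, 29, 154], array([325.2, 284.1]))]
```

View pics/t6.png

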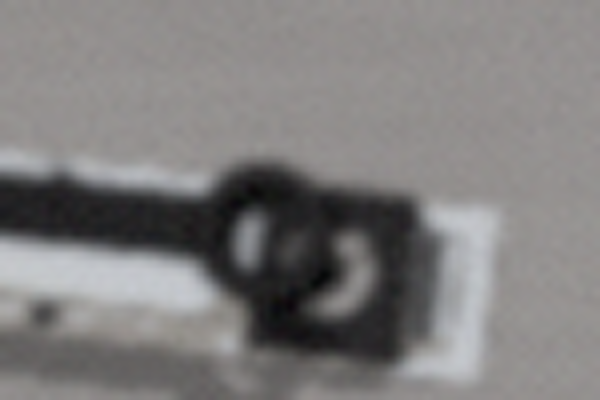

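In the top crop the ring is centred at about (258,204), which is where the kinematics predict it. Head pixels in the wrist and side views agree with a level arm to within about 1°. Lowering 40 mm leaves a 30 mm gap.

```bash
python3 -m pendant '[[[0,0,0.01,0,0,0,0.1],[0,0,0.012,0,0,0,0.1],[0,0,0.01,0,0,0,0.1],[0,0,0.006,0,0,0,0.1],[0,0,0.002,0,0,0,0.1]]]' 60
python3 -m pendant '[[[0,0,0,0,0,0,0.1],[0,0,0,0,0,0,0.1],[0,0,0,0,0,0,0.1],[0,0,0,0,0,0,0.1],[0,0,0,0,0,0,0.1]]]' 60
python3 - <<'E'
from h import *
o=get_obs();p=o['position'];print(p,Rn.from_quat(o['tool_rot']).as_matrix()[:,2],o['ft_force'],o['joint_velocities'].round(3))
c,d,t=[shot(n) for n in('wrist','side','top')];u=np.array([.1375,.9905])
h=lambda a:[*(p[:2]+.063*np.cos(a)*u-.053*np.sin(a)*u),p[2]+.0068+.063*np.sin(a)+.053*np.cos(a)]
for a in(-.03,0,.03):print(a,px(c,h(a)).round(1),px(d,h(a)).round(1))
ru=[*(p[:2]-.127*u),p[2]+.0068];print('ring',ru,px(t,ru),px(t,np.add(ru,[0,0,.046])),'post',px(t,[.5128,.1212,.1]),px(d,ru),px(d,[.5128,.1212,.1]))
im=np.zeros((600,800,3),np.uint8);im[:300,:400]=cv2.resize(t['img'][180:225,235:295],(400,300),interpolation=cv2.INTER_CUBIC)
im[300:,:400]=cv2.resize(d['img'][230:320,260:380],(400,300),interpolation=cv2.INTER_CUBIC)
im[:250,400:]=cv2.resize(c['img'],(400,250));cv2.imwrite('pics/m7.png',im[:,:,::-1])
E
```

```text
time: 24.35
position: [0.53, 0.2474, 0.1225]
tool_rot: [0.754, 0.657, -0.0, -0.0]
ft_force: [-0.5, -0.2, -6.7]
grip_width: 0.0178
grip_force: 60.0
time: 24.98
position: [0.5303, 0.2475, 0.1234]
tool_rot: [0.754, 0.657, 0.0, 0.0]
ft_force: [-0.4, 0.6, -5.0]
grip_width: 0.0174
grip_force: 60.0
[0.5303227  0.24746615 0.12336338] [ 2.25998911e-04  3.29807057e-05 -9.99999974e-01] [-0.39721037  0.58756173 -5.04039428] [ 0.001  0.001 -0.001 -0.001  0.001 -0.   ]
-0.03 [[320.  142.4]] [[300.8 277.6]]
0 [[320.  146.7]] [[301.1 276.1]]
0.03 [[320.  151.2]] [[301.3 274.5]]
ring [np.float64(0.5128602001944421), np.float64(0.1216726523612793), np.float64(0.13016337642321152)] [[261.94730035 205.83862995]] [[259.30519583 204.37081972]] post [[263.73126388 206.74427402]] [[325.40007475 227.13941536]] [[325.08676047 239.09267753]]
```

View pics/m7.png

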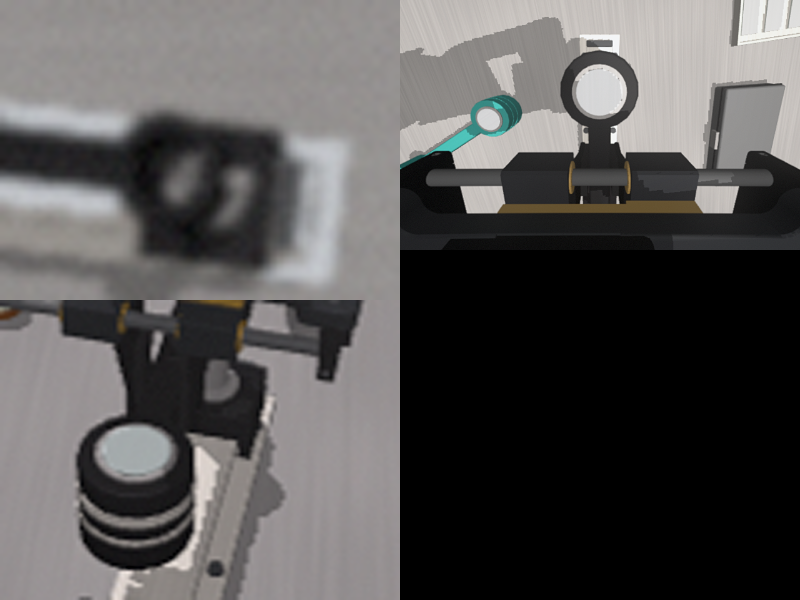

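The ring is concentric over the post, with the bore at (262,206) against a predicted (262,206). The head is level: (300,275) in the side view against (301,276). It hangs over the rail, and the carriage is still at the stop. Handing in.

```bash
python3 -c "
from rig import hand_in;print(hand_in())"
```

```text
the job is handed in; nothing more can be done
None
```

The job is handed in: the carriage is past the detent and home against the tall stop, and the arm is holding the condenser steady, level to about 1°. By my measurements the ring is centred about 3 cm above the post and the lens head is back over the rail. The hand-in call returned no verdict.

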